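Stand the wide panel in the press and hold the sprung press arm past its click

ROBOT

A 6-joint arm with a two-finger parallel gripper is mounted at the origin on a cart in front of the work surface, level with it; the furniture and walls round the work are solid. World frame = base frame: x ahead of the robot, y to its left, z up, the work surface at z = 0. Lengths are in m, angles in rad, forces in N, time in s.
With the tool pointing down it reaches from about 0.225 to 0.875 m from the base axis. Payload 3.4 kg.
Tool frame: the origin (TCP) lies at the very end of the fingers, on their centre line; the grasp point (between the pads) lies 19 mm behind it; z points along the fingers, y is the line along which they close (so a half turn about z gives the same grasp; the last joint's range is limited). The gripper opens to 85 mm and grips with 20 to 120 N. Pads are 22 mm wide; open, the fingers measure 114 mm over their backs; the gripper's body (76 mm by 85 mm) begins 54 mm behind the grasp point. The pads swing forward as they close: fully open they stand 13 mm farther back than shut.
Start: joints at [1.058, 0.276, 1.505, -0, 1.361, -0.121], TCP at [0.22, 0.531, 0.231] pointing down, gripper open.
Joint ranges: [-2.89, 2.89], [-0.75, 2.08], [0.22, 2.7], [-1.18, 4.32], [0.11, 2.71], [-2.7, 2.7]. Speed limits (rad/s): [2.57, 2.57, 3.14, 3.14, 3.14, 3.14].

INTERFACE

Orientations are given as a unit quaternion [w, x, y, z].
In Python, from rig import readout, vision, manip gives the robot as it stands.
- The arm moves only by the shell command python3 -m handwheel 'ROWS' [FORCE]. ROWS is JSON, a list of rows, each a list of 3 entries, a list of its own where there are three numbers: the shift along the tool's x, y, z in mm, then the turn, a rotation vector about the tool's x, y, z in units of 6 degrees (1.0 is 6 degrees), then the closure, from -1 (fully open) to 1 (shut), so that 0 is half open. A call has 1 to 20 rows; each row shifts and turns the commanded pose from where the row before left it, along the tool's axes as they then stand; what a row does not reach is not made up. A row lasts 1/8 s, in which the tool goes at most 62.5 mm and 10.7 degrees, less where a joint would pass 70% of its speed; a pose out of reach is approached as far as the arm can. A call is refused whole if a number of a shift passes 62.5 or a number of a turn 1, either way. A call with a gripper value outside its range is refused whole. The fingers move at their own pace and stop on an object; FORCE is the grip in N (left out, the last holds). Time passes only in rows, so rows that do not move let the fingers close. It gives the time, the measured TCP pose, the force, the opening and the grip force at its end, in the units of the state.
- readout.get_state(): the state, without advancing time (a new reading comes with each control period).
- vision.get_image(name): name is "scene" or "top" or "wrist"; returns the picture (384x512x3 uint8, blue, green, red); there is no depth.
- vision.camera_params(name): a dict with "intrinsics" (3x3 intrinsics, pixels), "rvec" (rotation vector, rad) and "tvec" (3), from world to camera coordinates, as OpenCV has them; the wrist camera has in their place "hand_eye" (4x4, takes a point from camera to tool coordinates, whose origin is the TCP and whose axes are the flange's). Camera axes: x right, y down, z forward; pixel columns grow to the right and rows downward; lengths in m; the calibration is good to about 2 mm. A picture is of the moment at which its call begins: read the wrist's pose just before it. camera_params takes no time and is no camera call.
- manip.sign_off(): hands the job in; it is judged then, once.
The state is a dict: "clock": time; "qpos": joint angles; "qd": joint speeds; "effort": joint torques, N m; "position": TCP position; "ee_rot": TCP orientation; "contact_force": force on the tool from outside, world axes, zero at the start; "moment": the same for the moment, N m; "width": finger opening in m; "gripper_force": force on a finger pad.
Only numpy, scipy, OpenCV 4.12 (cv2) and the standard library are available. Lean on these libraries where they do the work, as an engineer would, in place of code of your own. Each camera call takes 0.05 s, during which the arm holds its last target. There are 200 camera calls.

TASK

Take the wider of the two pierced wooden panels out of the slotted rack, stand it on its bottom edge in the slot of the panel press and let go of it. Then push the press's sprung arm by its upright handle towards the panel, past the ratchet click and on until the arm is clear of its pawl, so that the arm's sprung block presses the panel against the fence; finish while still holding the arm there against its springs, do not let go. Leave the narrow panel standing in the rack and the gouge, bolt and cork block where they lie.

Things in the scene. Friction and masses are not known exactly. Their poses are not given: they have to be found in the camera images.
- wide_panel: Dark wooden panel with two round holes, 100 mm wide (own x), 12 mm thick (own y), 95 mm high (own z), about 0.09 kg. Origin: centre of its bottom edge face. Starts upright in either rack slot; its top 60 mm stand above the fins, its top 35 mm are solid and can be pinched across the thickness from above. Looks the same turned half round.
- narrow_panel: The other panel: dark wood, one round hole, 64 mm wide (own x), 12 mm thick (own y), 95 mm high; origin at the centre of its bottom edge face. Stands in the other rack slot, 75 mm beside the wide one; is to stay there.
- rack: Slotted rack of light wood, fixed to the bench. Base board 120 (own x) x 150 (own y) x 12 mm, origin at the centre of its underside. Two slots 16 mm wide run along own x at own y = -37.5 and +37.5 mm, between fins that reach 45 mm above the bench; panels stand on the base board, 12 mm above the bench.
- press: Panel press fixed to the bench, turned about the vertical. Plywood base 12 mm thick, own x -105 to +125, own y -75 to +75 mm; origin on the bench surface. Own x is the push direction, from handle to slot and fence (wooden, x 95 to 115 mm). The pawl is a brass slider with a round knob on the +y side at x = 0.
- press_slot (a point): Centre of the press slot's floor, 12 mm above the bench, at press x = 86 mm; axes as the press. Slot: 18 mm wide along x, 112 mm long along y; a panel stands in it with its thickness along x. +x side: the fence, 60 mm above the bench. -x side: two cheeks 10 mm thick, 50 mm above the bench, 68 mm apart so the block passes between. End stops 40 mm above the bench.
- handle_top (a point): Middle of the top of the arm's handle, an upright wooden paddle: 12 mm thick along the press's x, 44 mm wide along y, top 125 mm above the bench, free down to 42 mm above the bench. It moves with the arm. Can be pushed on its face away from the slot or pinched across its thickness from above. At the start it is 150 mm from the slot's middle, towards -x of the press.
- tension_arm (a joint): Travel of the steel press arm along press +x, m: 0 at rest (start), 0.050 at its hard stop. A spring pushes it back with 4 N at 0, 8 N at 0.050. From 0.014 its tooth lifts the pawl; at about 0.034 the pawl clicks in behind it. Let go after that, the arm springs back only onto the pawl, at about 0.034. The whole push takes up to about 16 N.
- block (a joint): How far the cork-faced block (56 mm wide, 18 to 56 mm above the bench) in front of the arm is pushed back on its springs, in m: 0 free, at most 0.030, 250 N/m. It meets a panel that lies against the fence when the arm has travelled about 0.021, and then yields as the arm goes on.
- pawl (a joint): How far the brass pawl is lifted sideways (press +y), in m: 0 home, about 0.006 at the crest of the tooth. It is sprung home.
- gouge: Bystander: carving gouge with a wooden handle, 30 x 244 x 34 mm, lying between rack and press; origin at the centre of its underside, length along own y.
- bolt: Bystander: long steel bolt with a nut, 11 x 74 x 12 mm, lying near the front edge; origin at the centre of its underside, length along own y.
- cork: Bystander: cork sanding block 60 x 100 x 32 mm to the right of the rack; origin at the centre of its underside, length along own y.
Not all that is in view belongs to the job. What is shaped like the wide_panel but red or turquoise is not meant. Leave any purple or red look-alike of the narrow_panel alone.

How it is judged:
On the way:
1. the wide panel stands upright in the press's slot, let go, before the arm is pushed (x of wide_panel in the frame of press_slot between -0.0055 and 0.0055 m and y of wide_panel in the frame of press_slot between -0.01 and 0.01 m and z of wide_panel in the frame of press_slot between -0.003 and 0.004 m and angle between wide_panel's own z axis and vertical below 0.12 rad and contact force between the fingers and wide_panel below 0.1 N and linear speed of wide_panel below 0.03 m/s and value of joint tension_arm below 0.01 m), for 0.2 s.
At the end, for the whole second after the job is handed in: Wide panel upright in the press slot (within 4 mm of the floor, 5.5 mm across, 10 mm along, 0.12 rad), untouched by fingers; arm held still past 0.037 m, pawl home (under 0.0025 m), fingers on the arm and block on the panel each over 2 N; narrow panel still standing within 20 mm of its start (x of wide_panel in the frame of press_slot between -0.0055 and 0.0055 m and y of wide_panel in the frame of press_slot between -0.01 and 0.01 m and z of wide_panel in the frame of press_slot between -0.003 and 0.004 m and angle between wide_panel's own z axis and vertical below 0.12 rad and value of joint tension_arm above 0.037 m and value of joint pawl below 0.0025 m and contact force between the fingers and tension_arm above 2 N and contact force between block and wide_panel above 2 N and contact force between the fingers and wide_panel below 0.1 N and velocity of joint tension_arm between -0.01 and 0.01 m/s and distance of narrow_panel from where it was at the start of the episode below 0.02 m and angle between narrow_panel's own z axis and vertical below 0.15 rad); the arm keeps its last pose, push and grip.
It fails at once if the narrow panel, gouge, bolt or cork block is moved more than 30 mm (distance of any of narrow_panel, gouge, bolt, cork from where it was at the start of the episode above 0.03 m).
It also fails if it takes over 54 s, if anything falls off the work surface, if the arm or the gripper's body presses on something with over 40 N, if the wrist force passes 120 N, or if a joint passes its speed limit or range.

## Working session

There is one attempt and no reset: what is moved stays moved. The work goes in short steps, Python scripts to look and compute and a shell command to move; the robot and the scene stay as the last step left them, time stands still between calls to the robot, and variables do not carry over. Pictures are saved under pics/ and viewed, at most 10 in all, crops included, and the job is handed in when it is done.

```bash
ls; mkdir -p pics; cat > h.py <<'E'
import cv2,numpy as np
from rig import readout,vision
def cam(n):
    p=vision.camera_params(n)
    if n=="wrist": return p
    R=cv2.Rodrigues(np.array(p["rvec"],float))[0];return np.array(p["intrinsics"],float),R,np.array(p["tvec"],float).ravel()
def ray(n,u,v,z):
    K,R,t=cam(n);c=-R.T@t;d=R.T@np.linalg.inv(K)@[u,v,1]
    return c+d*(z-c[2])/d[2]
def quat2R(q):
    from scipy.spatial.transform import Rotation as Ro
    return Ro.from_quat([q[1],q[2],q[3],q[0]]).as_matrix()
def wray(u,v,z,s):
    p=vision.camera_params("wrist");K=np.array(p["intrinsics"],float);H=np.array(p["hand_eye"],float)
    R=quat2R(s["ee_rot"]);c=R@H[:3,3]+s["position"];d=R@H[:3,:3]@np.linalg.inv(K)@[u,v,1]
    return c+d*(z-c[2])/d[2]
E
python3 - <<'E'
from h import *
print(readout.get_state())
for n in("scene","top"):
    im=vision.get_image(n);cv2.imwrite(f"pics/{n}0.png",im)
    K,R,t=cam(n);print(n,K.tolist(),(-R.T@t).round(3),R.round(2).tolist())
a=cv2.imread("pics/top0.png");cv2.imwrite("pics/top0b.png",cv2.resize(a,(800,600),interpolation=cv2.INTER_CUBIC))
print(vision.camera_params("wrist"))
E
```

```text
pics
{'clock': 0.0, 'qpos': array([ 1.05802454e+00,  2.76593507e-01,  1.50612083e+00,  3.48334573e-05,
        1.36070350e+00, -1.21008552e-01]), 'qd': array([ 0.00054261, -0.00066586,  0.00057372, -0.00013933,  0.00100733,
       -0.00047736]), 'effort': array([ 3.56504688e-04, -4.16772687e+01, -2.45806450e+01, -1.24050898e-04,
        1.11370548e-02, -3.64660673e-05]), 'position': array([0.21928553, 0.53097873, 0.23044546]), 'ee_rot': array([-3.00558127e-04,  1.94634866e-01,  9.80875342e-01, -8.61846420e-04]), 'contact_force': array([-0.6896001 ,  0.19501823,  0.29780961]), 'moment': array([0.03052397, 0.01047303, 0.00552782]), 'gripper_force': 0.0, 'width': 0.08516184740594211}
scene [[349.7219838690815, 0.0, 251.91551682056286], [0.0, 349.7219838690815, 189.8086493436621], [0.0, 0.0, 1.0]] [-0.126 -0.714  0.582] [[0.72, -0.7, 0.02], [-0.32, -0.35, -0.88], [0.62, 0.63, -0.47]]
top [[406.88624966157266, 0.0, 254.5479074377839], [0.0, 406.88624966157266, 184.19208028127395], [0.0, 0.0, 1.0]] [ 0.259 -0.084  1.288] [[0.02, -1.0, 0.0], [-0.98, -0.02, -0.19], [0.19, 0.0, -0.98]]
{'intrinsics': array([[264.63209892,   0.        , 254.68744222],
       [  0.        , 264.63209892, 191.37375674],
       [  0.        ,   0.        ,   1.        ]]), 'hand_eye': array([[-2.23586794e-04, -9.53441138e-01, -3.01579089e-01,
         7.64800318e-02],
       [ 9.99999970e-01, -1.82020169e-04, -1.65930837e-04,
        -4.05514929e-04],
       [ 1.03311809e-04, -3.01579117e-01,  9.53441149e-01,
        -1.42440716e-01],
       [ 0.00000000e+00,  0.00000000e+00,  0.00000000e+00,
         1.00000000e+00]])}
```

View pics/top0b.png

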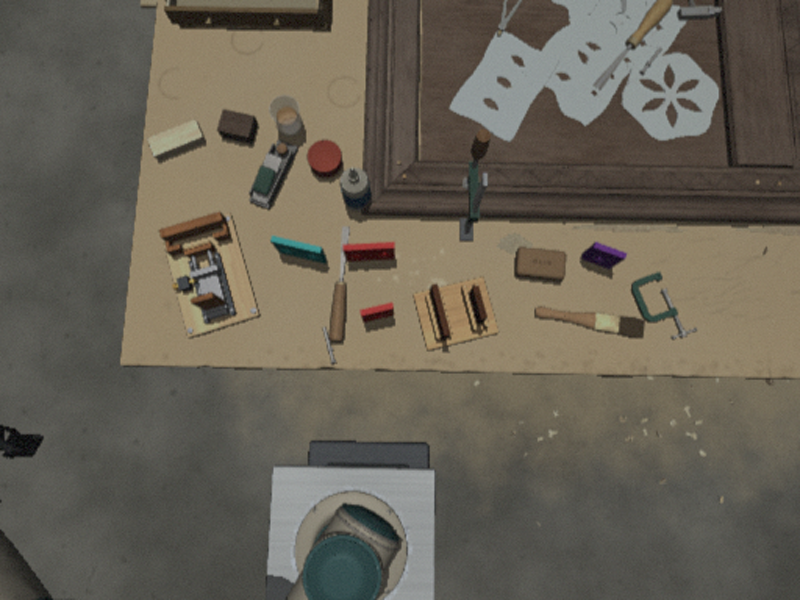

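View pics/scene0.png

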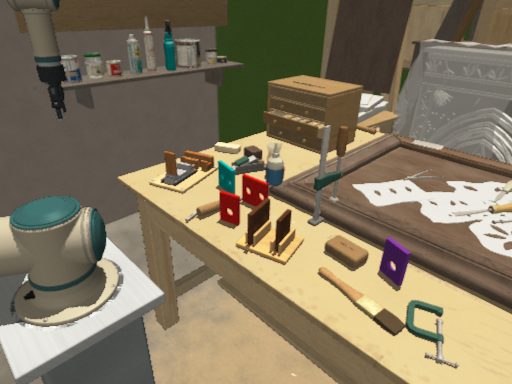

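The top view (800 px scale) shows the rack at (456,313). A two-fin dark panel pair stands in it: the longer one at (440,312), the shorter at (478,307). The press is at (210,275), with the fence at the top (195,230) and the handle at (207,299).

Candidates for the wide panel are turquoise (298,250), red (370,252) and dark wood in the rack (440,312). The dark one fits, as it is wood, in the rack and longer than its neighbour. I'll confirm it in an enlarged crop.

```bash
python3 - <<'E'
from h import *
a=cv2.imread("pics/top0.png")
A=cv2.resize(a[130:222,95:170],None,fx=5.3,fy=5.3,interpolation=cv2.INTER_CUBIC)
B=cv2.resize(a[172:228,258:325],None,fx=5.8,fy=5.8,interpolation=cv2.INTER_CUBIC)
o=np.zeros((490,800,3),np.uint8);o[:A.shape[0],:A.shape[1]]=A;o[:B.shape[0],405:405+B.shape[1]]=B
cv2.imwrite("pics/crop.png",o);print(A.shape,B.shape)
E
```

```text
(488, 398, 3) (325, 389, 3)
```

View pics/crop.png

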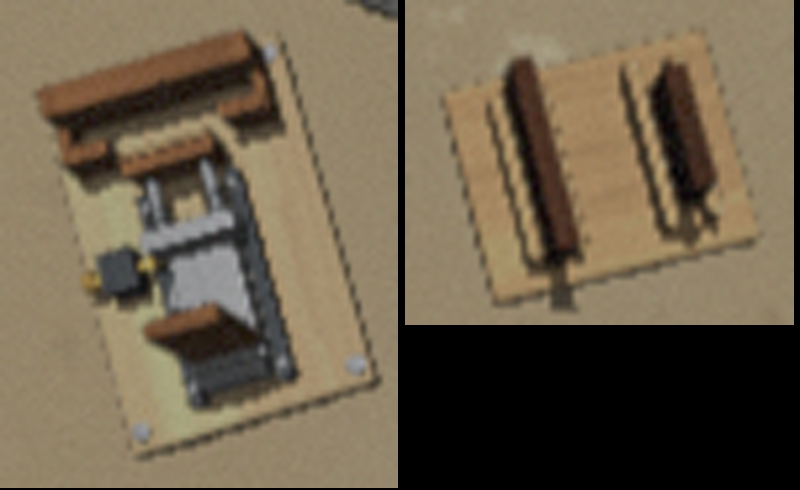

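The crop shows that the dark two-part rack holds the longer dark panel on the left, with its top running (520,62)–(567,255), and the clearly shorter one on the right. The left one is wide_panel. The press base has corners at (285,40), (378,380) and (138,458), with the fence at the top and the pawl on the left.

```bash
cat > m.py <<'E'
from h import *
P=lambda x,y,z:ray("top",95+(x+.5)/5.3-.5,130+(y+.5)/5.3-.5,z)
Q=lambda x,y,z:ray("top",258+(x-405+.5)/5.8-.5,172+(y+.5)/5.8-.5,z)
if __name__=="__main__":
    r=[Q(*c,.012)[:2] for c in[(445,98),(705,33),(757,240),(497,303)]]
    print("rack",np.round(r,4).tolist(),np.mean(r,0),[np.linalg.norm(r[i]-r[i-1]).round(3) for i in range(4)])
    w=Q(523,64,.107),Q(565,250,.107);d=w[0]-w[1]
    print("wide",(w[0]+w[1])/2,np.linalg.norm(d),np.arctan2(d[1],d[0]))
    w=Q(674,68,.107),Q(702,190,.107);d=w[0]-w[1]
    print("narrow",(w[0]+w[1])/2,np.linalg.norm(d),np.arctan2(d[1],d[0]))
    f,n,l=[P(*c,.012)[:2] for c in[(284,38),(378,380),(138,458)]]
    ex=f-n;ey=l-n;print("press",f,n,l,np.linalg.norm(ex),np.linalg.norm(ey))
    a=np.arctan2(ex[1],ex[0]);b=np.arctan2(-ey[0],ey[1]);print("yaw",a,b)
    a=(a+b)/2;x=np.array([np.cos(a),np.sin(a)]);y=np.array([-x[1],x[0]])
    o=(f+l)/2-x*.01;print("origin",o,"slot",o+.086*x,"handle",o-.064*x)
    h=[P(*c,.125) for c in[(150,332),(213,312)]];print("handle meas",np.mean(h,0),np.linalg.norm(h[0]-h[1]))
    h=[P(*c,.06) for c in[(40,95),(250,40)]];print("fence -? edge",h,np.linalg.norm(h[0]-h[1]))
E
python3 m.py
```

```text
rack [[0.4938, -0.1134], [0.5333, -0.2566], [0.4188, -0.2842], [0.3817, -0.1433]] [ 0.45691446 -0.19938189] [np.float64(0.116), np.float64(0.149), np.float64(0.118), np.float64(0.146)]
wide [ 0.44736465 -0.16177185  0.107     ] 0.09740435266368799 0.2277032159156719
narrow [ 0.46303891 -0.234819    0.107     ] 0.06407965170039201 0.21957312995218825
press [0.65784149 0.26925908] [0.44616733 0.19819025] [0.39652604 0.33767465] 0.22328620766862067 0.14805456933941716
yaw 0.3239206880133988 0.34191355604429263
origin [0.51773283 0.30019885] slot [0.59901084 0.32830377] handle [0.45724688 0.27928356]
handle meas [0.45947872 0.28269979 0.125     ] 0.03561264735257321
fence -? edge [array([0.60484396, 0.39741955, 0.06      ]), array([0.64119461, 0.27603776, 0.06      ])] 0.1267079640351356
```

```bash
python3 -m handwheel '[[[-36.6,-42.5,0],[0,0,0],-1],[[-36.6,-42.5,0],[0,0,0],-1],[[-36.6,-42.5,0],[0,0,0],-1],[[-36.6,-42.5,0],[0,0,0],-1],[[-36.6,-42.5,0],[0,0,0],-1],[[-36.6,-42.5,0],[0,0,0],-1],[[-36.6,-42.5,0],[0,0,0],-1],[[-36.6,-42.5,0],[0,0,0],-1],[[-36.6,-42.5,0],[0,0,0],-1],[[-36.6,-42.5,0],[0,0,0],-1],[[-36.6,-42.5,0],[0,0,0],-1],[[-36.6,-42.5,0],[0,0,0],-1],[[-36.6,-42.5,0],[0,0,0],-1],[[0,0,0],[0,0,-1],-1],[[0,0,0],[0,0,-1],-1],[[0,0,0],[0,0,-1],-1],[[0,0,0],[0,0,-1],-1],[[0,0,0],[0,0,-1],-1],[[0,0,0],[0,0,-1],-1]]' 40
python3 -m handwheel '[[[0,0,0],[0,0,0],-1]]'
python3 - <<'E'
from h import *
s=readout.get_state();im=vision.get_image("wrist");cv2.imwrite("pics/w1.png",im)
R=quat2R(s["ee_rot"]);print(s["position"],np.degrees(np.arctan2(R[1,1],R[0,1])),s["clock"])
E
```

```text
clock: 2.48
position: [0.448, -0.1607, 0.2309]
ee_rot: [-0.0, -0.12, 0.993, 0.0]
contact_force: [-0.5, 0.5, 0.8]
width: 0.0852
gripper_force: 0.0
clock: 2.6
position: [0.4481, -0.1607, 0.2309]
ee_rot: [-0.0, -0.117, 0.993, 0.0]
contact_force: [-0.3, 0.9, -0.1]
width: 0.0855
gripper_force: 0.0
[ 0.44809667 -0.16071287  0.23093976] 103.48090115449543 2.6
```

View pics/w1.png

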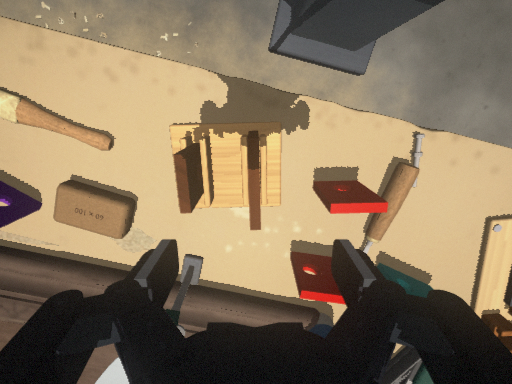

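The wrist view shows the wide panel edge-on at columns 248–260, with its top face running from about (254,145) to (255,229). The narrow panel is at (187,175).

```bash
python3 - <<'E'
from h import *
s=readout.get_state();im=cv2.imread("pics/w1.png")
for v in(130,136,140,144,150,170,190,210,222,228,232): 
    r=im[v,236:274].sum(1); d=np.where(r<np.median(im[v,225:285].sum(1))*.6)[0]+236
    print(v,im[v,254],(d.min(),d.max()) if len(d) else None)
    if len(d): print("   ",wray((d.min()+d.max())/2,v,.107,s).round(4))
E
```

```text
130 [45 72 97] None
136 [32 50 69] (np.int64(242), np.int64(266))
    [ 0.3997 -0.1737  0.107 ]
140 [37 56 75] (np.int64(241), np.int64(265))
    [ 0.4037 -0.1738  0.107 ]
144 [32 54 77] (np.int64(241), np.int64(265))
    [ 0.4076 -0.1729  0.107 ]
150 [40 60 83] (np.int64(247), np.int64(259))
    [ 0.4134 -0.1715  0.107 ]
170 [ 53  84 129] (np.int64(248), np.int64(260))
    [ 0.4332 -0.1658  0.107 ]
190 [ 52  85 128] (np.int64(249), np.int64(259))
    [ 0.4541 -0.1608  0.107 ]
210 [ 54  82 128] (np.int64(250), np.int64(259))
    [ 0.476 -0.155  0.107]
222 [ 61  90 131] (np.int64(250), np.int64(260))
    [ 0.4896 -0.1512  0.107 ]
228 [ 58  87 129] (np.int64(251), np.int64(260))
    [ 0.4965 -0.149   0.107 ]
232 [152 204 229] None
```

```bash
python3 -m handwheel '[[[0,-1.5,25],[0,0,-0.2],-1],[[0,0,40],[0,0,0],-1],[[0,0,35],[0,0,0],-1],[[0,0,30],[0,0,0],-1],[[0,0,20],[0,0,0],-1],[[0,0,5],[0,0,0],-1],[[0,0,0],[0,0,0],-0.5],[[0,0,0],[0,0,0],0],[[0,0,0],[0,0,0],0.5],[[0,0,0],[0,0,0],1],[[0,0,0],[0,0,0],1],[[0,0,0],[0,0,0],1],[[0,0,0],[0,0,0],1],[[0,0,0],[0,0,0],1]]' 40
```

```text
clock: 4.4
position: [0.449, -0.1623, 0.0768]
ee_rot: [0.0, -0.128, 0.992, -0.0]
contact_force: [-0.9, 1.9, 5.6]
width: 0.0115
gripper_force: 40.5
```

```bash
python3 -m handwheel '[[[0,0,-15],[0,0,0],1],[[0,0,-35],[0,0,0],1],[[0,0,-45],[0,0,0],1],[[0,0,-45],[0,0,0],1],[[-15,24,0],[0,0,0],1],[[-30,48,0],[0,0,0],1],[[-30,48,0],[0,0,0],1],[[-30,48,0],[0,0,0],1],[[-30,48,0],[0,0,0],1],[[-30,48,0],[0,0,0],1],[[-30,48,0],[0,0,0],1],[[-30,48,0],[0,0,0],1],[[-30,48,0],[0,0,0],1],[[-15,28,0],[0,0,0],1]]' && python3 -m handwheel '[[[0,0,0],[0,0,1],1],[[0,0,0],[0,0,1],1],[[0,0,0],[0,0,1],1],[[0,0,0],[0,0,1],1],[[0,0,0],[0,0,1],1],[[0,0,0],[0,0,1],1],[[0,0,0],[0,0,1],1],[[0,0,0],[0,0,1],1],[[0,0,0],[0,0,1],1],[[0,0,0],[0,0,1],1],[[0,0,0],[0,0,1],1],[[0,0,0],[0,0,1],1],[[0,0,0],[0,0,1],1],[[0,0,0],[0,0,1],1],[[0,0,0],[0,0,0.3],1],[[0,0,0],[0,0,0],1],[[0,0,0],[0,0,0],1]]'
python3 - <<'E'
from h import *
s=readout.get_state();a=vision.get_image("wrist");s2=readout.get_state();b=vision.get_image("top");cv2.imwrite("pics/w2.png",a);cv2.imwrite("pics/t2.png",b)
R=quat2R(s["ee_rot"]);print(s["position"],np.degrees(np.arctan2(R[1,1],R[0,1])),R[:,2])
np.save("s2.npy",s,allow_pickle=True)
E
```

```text
clock: 6.15
position: [0.5991, 0.3308, 0.215]
ee_rot: [-0.0, -0.129, 0.992, 0.0]
contact_force: [0.7, -1.0, -0.9]
width: 0.0116
gripper_force: 39.5
clock: 8.28
position: [0.5988, 0.328, 0.2161]
ee_rot: [-0.0, 0.581, 0.814, -0.0]
contact_force: [0.6, 0.6, -1.0]
width: 0.0116
gripper_force: 39.6
[0.5987554  0.32800298 0.2161394 ] 18.995942808453957 [-2.16895878e-04 -6.40606383e-05 -9.99999974e-01]
```

View pics/w2.png

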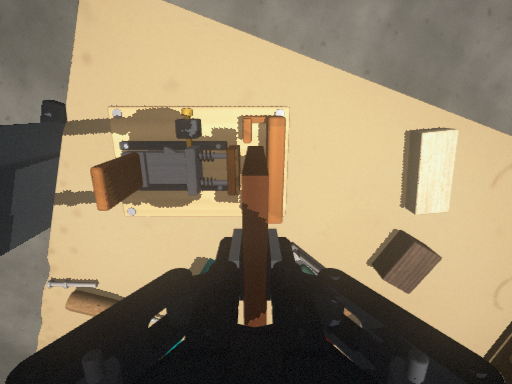

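The wrist view, with press +x to the right, shows the fence top at columns 268–285 and rows 117–222. The base top edge runs (108,106)–(289,106). The held panel hangs from (256,147) on its bottom +y corner.

```bash
python3 - <<'E'
from h import *
s=np.load("s2.npy",allow_pickle=True).item();im=cv2.imread("pics/w2.png")
R=quat2R(s["ee_rot"]);p=s["position"]
T=lambda u,v,z:((R.T@(wray(u,v,z,s)-p))*1000).round(1)[:2]
for v in (150,160,172,185,200):
    print(v,[tuple(int(k) for k in x) for x in im[v,222:292:3]])
def edges(v,a,b,th=25):
    r=im[v,a:b].astype(int).sum(1);d=np.diff(r);return [(a+i+.5,int(d[i])) for i in range(len(d)) if abs(d[i])>40]
for v in(160,180,205,215):print(v,edges(v,225,295))
print("base TL,TR",T(108.5,106.5,.012),T(289,106.5,.012),"BL",T(132-7,217,.012),"BR",T(288,216,.012))
for v in(120,150,210,221):print("fence L/R",v,T(268,v,.06),T(285,v,.06))
for v in(150,170,200):print("panel bottom",T(256,148,.151))
print("hole TR screw",T(280,113,.012),"TL",T(117,113,.012))
E
```

```text
150 [(62, 89, 106), (63, 90, 105), (45, 70, 104), (42, 73, 105), (42, 59, 85), (57, 88, 116), (145, 204, 235), (158, 221, 245), (130, 182, 221), (37, 55, 72), (40, 55, 73), (38, 55, 72), (39, 55, 75), (31, 52, 72), (71, 99, 123), (50, 72, 97), (75, 131, 203), (87, 149, 224), (86, 146, 222), (80, 140, 213), (81, 139, 216), (145, 210, 240), (131, 178, 210), (154, 206, 232)]
160 [(81, 110, 133), (80, 110, 133), (48, 73, 107), (43, 70, 105), (41, 69, 100), (58, 87, 113), (66, 92, 113), (78, 110, 133), (36, 49, 66), (35, 49, 67), (33, 45, 65), (31, 49, 67), (34, 49, 67), (31, 49, 67), (38, 52, 72), (49, 73, 107), (73, 130, 204), (82, 145, 220), (79, 140, 216), (81, 137, 211), (77, 136, 207), (160, 222, 241), (149, 200, 229), (156, 207, 233)]
172 [(80, 110, 131), (73, 106, 128), (41, 69, 100), (43, 68, 99), (41, 67, 96), (58, 90, 119), (51, 76, 98), (26, 45, 62), (37, 48, 68), (29, 46, 66), (30, 43, 66), (31, 49, 68), (32, 45, 67), (31, 49, 68), (36, 54, 71), (33, 51, 70), (72, 128, 200), (83, 140, 218), (76, 137, 211), (78, 135, 207), (78, 130, 198), (167, 227, 247), (151, 199, 227), (155
[... 839 characters left out ...]
, (244.5, -82), (266.5, 54), (267.5, 89), (268.5, 65), (284.5, 190), (286.5, -66)]
180 [(226.5, -49), (239.5, 234), (241.5, -89), (268.5, 95), (282.5, -45), (283.5, 248)]
205 [(238.5, -222), (239.5, -97), (241.5, -92), (247.5, 72), (267.5, 54), (268.5, 56), (282.5, 238)]
215 [(241.5, -288), (242.5, -174), (257.5, 81), (267.5, 125), (282.5, 212)]
base TL,TR [  77.8 -182.1] [77.8 43. ] BL [ -71.3 -183.6] BR [-69.8  47.3]
fence L/R 120 [63.6 14.7] [63.6 33.3]
fence L/R 150 [30.9 15.2] [30.9 34.4]
fence L/R 210 [-41.7  16.3] [-41.7  36.9]
fence L/R 221 [-56.2  16.5] [-56.2  37.4]
panel bottom [46.3  1.2]
panel bottom [46.3  1.2]
panel bottom [46.3  1.2]
hole TR screw [70. 32.] TL [  70.  -172.7]
```

```bash
python3 - <<'E'
import cv2,numpy as np
a=cv2.imread("pics/w2.png");c=a[95:230,90:300]
cv2.imwrite("pics/w2c.png",cv2.resize(c,None,fx=3.8,fy=3.8,interpolation=cv2.INTER_CUBIC))
E
```

```text
(no output)
```

View pics/w2c.png

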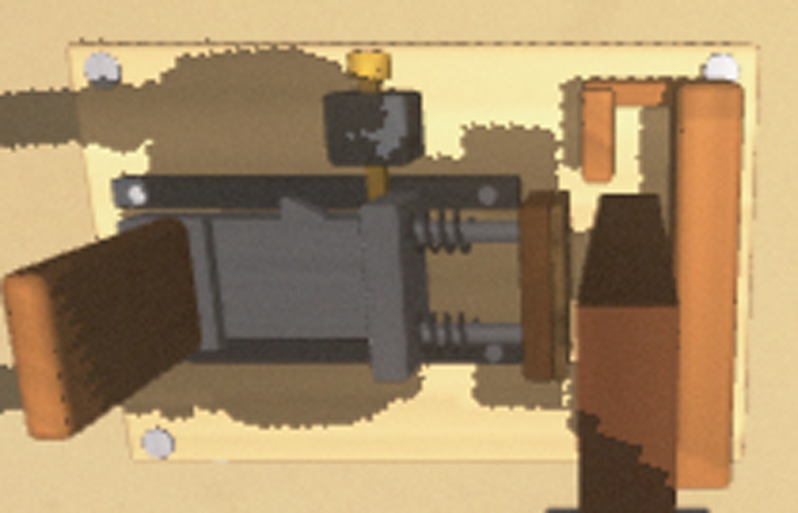

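The crop shows the panel's end face (bottom at (629,195), top at row 305), the fence inner edge at column 677 and the +y cheek at columns 585–614. So the slot lies a few millimetres to +x of the panel. I'll shift, go lower and look again.

```bash
python3 -m handwheel '[[[2,4,20],[0,0,0],1],[[0,0,25],[0,0,0],1],[[0,0,20],[0,0,0],1],[[0,0,5],[0,0,0],1],[[0,0,0],[0,0,0],1],[[0,0,0],[0,0,0],1]]'
python3 - <<'E'
from h import *
s=readout.get_state();a=vision.get_image("wrist");cv2.imwrite("pics/w3.png",a)
print(s["position"]);np.save("s3.npy",s,allow_pickle=True)
cv2.imwrite("pics/w3c.png",cv2.resize(a[40:240,215:315],None,fx=3,fy=3,interpolation=cv2.INTER_CUBIC))
E
```

```text
clock: 9.12
position: [0.6026, 0.3316, 0.1476]
ee_rot: [0.001, 0.581, 0.814, 0.001]
contact_force: [0.0, 0.6, -1.3]
width: 0.0112
gripper_force: 39.6
[0.60262099 0.33155278 0.14755932]
```

View pics/w3c.png

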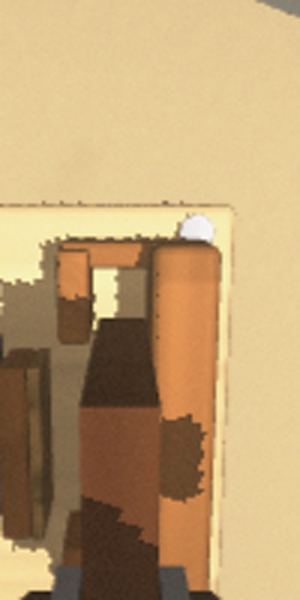

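The crop shows the panel's bottom end at (125,318), the fence top at columns 153–220 (top row 243) and the +y cheek at columns 58–91. The end stop's inner edge is near row 267.

```bash
python3 - <<'E'
from h import *
s=np.load("s3.npy",allow_pickle=True).item()
R=quat2R(s["ee_rot"]);p=s["position"];q=lambda x,y,z:((R.T@(wray(215+x/3-.33,40+y/3-.33,z,s)-p))*1000).round(1)[:2]
print("panel bottom L,R",q(97,318,.0826),q(153,318,.0826))
print("panel top L,R",q(80,406,.1776),q(160,406,.1776))
print("fence in/out (95,115)",q(153,260,.06),q(220,260,.06),q(153,560,.06),q(212,560,.06),"end",q(185,243,.06))
print("cheek (67..77)",q(58,260,.05),q(91,260,.05),"cheek inner end y=34",q(75,343,.05))
print("stop inner (y=56)",q(120,267,.04),"base corner (125,75)",q(233,207,.012))
E
```

```text
panel bottom L,R [48.1 -5.8] [48.1  8.8]
panel top L,R [48.3 -5.6] [48.3  6. ]
fence in/out (95,115) [61.3  9.5] [61.3 28.4] [-31.3  10.6] [-31.3  29.4] end [66.  18.4]
cheek (67..77) [ 60.7 -18. ] [60.7 -8.3] cheek inner end y=34 [ 36.2 -13.5]
stop inner (y=56) [57.9  0.2] base corner (125,75) [75.4 38. ]
```

```bash
python3 -m handwheel '[[[3.5,0,15],[0,0,-0.1],1],[[0,0,12],[0,0,0],1],[[0,0,8],[0,0,0],1],[[0,0,3],[0,0,0],1],[[0,0,0],[0,0,0],1]]'
```

```text
clock: 9.8
position: [0.6008, 0.3345, 0.108]
ee_rot: [-0.0, 0.577, 0.817, -0.0]
contact_force: [0.0, 0.3, -0.6]
width: 0.0111
gripper_force: 39.6
```

```bash
python3 -m handwheel '[[[0,0,8],[0,0,0],1],[[0,0,8],[0,0,0],1],[[0,0,6],[0,0,0],1],[[0,0,4],[0,0,0],1],[[0,0,2],[0,0,0],1],[[0,0,2],[0,0,0],1],[[0,0,1],[0,0,0],1],[[0,0,0],[0,0,0],1],[[0,0,0],[0,0,0],1]]'
```

```text
clock: 10.92
position: [0.6009, 0.3346, 0.0775]
ee_rot: [0.0, 0.577, 0.817, 0.0]
contact_force: [0.2, 0.1, -0.7]
width: 0.0111
gripper_force: 39.6
```

```bash
python3 -m handwheel '[[[0,0,1],[0,0,0],1],[[0,0,0],[0,0,0],1],[[0,0,0],[0,0,0],0.7],[[0,0,0],[0,0,0],0.3],[[0,0,0],[0,0,0],-0.2],[[0,0,0],[0,0,0],-0.6],[[0,0,0],[0,0,0],-1],[[0,0,0],[0,0,0],-1],[[0,0,-20],[0,0,0],-1],[[0,0,-40],[0,0,0],-1],[[0,0,-50],[0,0,0],-1],[[0,0,-20],[0,0,0],-1],[[0,0,0],[0,0,0],-1],[[0,0,0],[0,0,0],-1]]'
python3 - <<'E'
from h import *
s=readout.get_state();a=vision.get_image("wrist");cv2.imwrite("pics/w4.png",a)
print(s["position"]);np.save("s4.npy",s,allow_pickle=True)
cv2.imwrite("pics/w4c.png",cv2.resize(a[60:260,80:330],None,fx=3,fy=3,interpolation=cv2.INTER_CUBIC))
E
```

```text
clock: 12.68
position: [0.6, 0.3342, 0.2049]
ee_rot: [-0.001, 0.577, 0.817, -0.001]
contact_force: [-0.3, 0.0, -0.2]
width: 0.0855
gripper_force: 0.0
[0.60004176 0.33421522 0.20488972]
```

View pics/w4c.png

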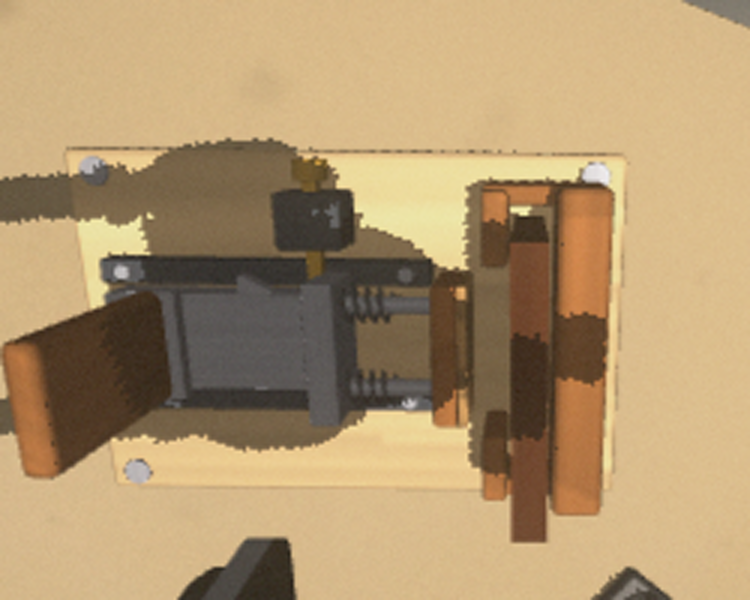

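The panel stands in the slot: its top runs (529,243)–(529,542) in the crop, the fence spans columns 555–608, and the handle top is at about (30,408).

```bash
python3 - <<'E'
from h import *
s=np.load("s4.npy",allow_pickle=True).item()
R=quat2R(s["ee_rot"]);p=s["position"];q=lambda x,y,z:((R.T@(wray(80+x/3-.33,60+y/3-.33,z,s)-p))*1000).round(1)[:2]
print("panel",q(511,243,.107),q(547,243,.107),q(511,542,.107),q(547,542,.107))
print("fence",q(556,190,.06),q(610,190,.06),q(553,510,.06),q(601,510,.06),"ends",q(583,185,.06),q(577,515,.06))
print("handle top",q(8,343,.125),q(45,340,.125),q(22,474,.125),q(58,468,.125))
print("pads?",np.degrees(np.arctan2(R[1,1],R[0,1])))
E
```

```text
panel [48.1 -4. ] [48.1  6.8] [-51.6  -4.6] [-51.6   7.6]
fence [61.  11.1] [61. 30.] [-62.4  11.3] [-62.4  30.4] ends [62.7 20.5] [-64.6  20.9]
handle top [  21.7 -148.8] [  22.6 -138. ] [ -19.1 -152.6] [ -17.2 -141.3]
pads? 19.549215234946214
```

```bash
python3 -m handwheel '[[[0,-25,0],[0,0,0],-1],[[1,-45,0],[0,0,0],-1],[[0,-45,0],[0,0,0],-1],[[0,-32,0],[0,0,0],-1],[[0,0,30],[0,0,0],-1],[[0,0,40],[0,0,0],-1],[[0,0,30],[0,0,0],-1],[[0,0,15],[0,0,0],-1],[[0,0,3],[0,0,0],-1],[[0,0,0],[0,0,0],-0.5],[[0,0,0],[0,0,0],0],[[0,0,0],[0,0,0],0.4]]' 30
```

```text
clock: 14.22
position: [0.4625, 0.2866, 0.0892]
ee_rot: [0.0, 0.577, 0.817, 0.001]
contact_force: [0.5, -0.2, 0.7]
width: 0.0322
gripper_force: 0.0
```

```bash
python3 -m handwheel '[[[0,0,0],[0,0,0],0.6],[[0,0,0],[0,0,0],0.8],[[0,0,0],[0,0,0],1],[[0,0,0],[0,0,0],1],[[0,0,0],[0,0,0],1],[[0,0,0],[0,0,0],1]]' 40
```

```text
clock: 14.98
position: [0.4607, 0.2859, 0.0888]
ee_rot: [-0.001, 0.577, 0.817, -0.001]
contact_force: [-2.9, -1.6, 5.5]
width: 0.0117
gripper_force: 39.8
```

```bash
python3 -m handwheel '[[[0,2,0],[0,0,0],1],[[0,4,0],[0,0,0],1],[[0,4,0],[0,0,0],1],[[0,4,0],[0,0,0],1],[[0,4,0],[0,0,0],1],[[0,4,0],[0,0,0],1],[[0,0,0],[0,0,0],1]]' 60
python3 -m handwheel '[[[0,4,0],[0,0,0],1],[[0,4,0],[0,0,0],1],[[0,4,0],[0,0,0],1],[[0,4,0],[0,0,0],1],[[0,4,0],[0,0,0],1],[[0,2,0],[0,0,0],1],[[0,0,0],[0,0,0],1],[[0,0,0],[0,0,0],1]]'
```

```text
clock: 15.85
position: [0.4804, 0.2926, 0.0888]
ee_rot: [-0.001, 0.577, 0.817, -0.002]
contact_force: [-6.6, -3.2, 8.3]
width: 0.0111
gripper_force: 61.4
clock: 16.85
position: [0.4987, 0.2989, 0.0888]
ee_rot: [-0.002, 0.577, 0.817, -0.004]
contact_force: [-11.6, -6.4, 10.7]
width: 0.0111
gripper_force: 61.9
```

```bash
python3 -m handwheel '[[[0,2,0],[0,0,0],1],[[0,2,0],[0,0,0],1],[[0,1,0],[0,0,0],1],[[0,0,0],[0,0,0],1],[[0,0,0],[0,0,0],1],[[0,0,0],[0,0,0],1],[[0,0,0],[0,0,0],1]]'
python3 - <<'E'
from h import *
s=readout.get_state();a=vision.get_image("top");w=vision.get_image("wrist");np.save("s5.npy",s,allow_pickle=True)
A=cv2.resize(a[125:225,90:190],(500,500),interpolation=cv2.INTER_CUBIC)
o=np.zeros((500,800,3),np.uint8);o[:,:500]=A;o[:225,500:]=cv2.resize(w,(300,225),interpolation=cv2.INTER_AREA);o[250:450,500:750]=cv2.resize(a[170:230,250:325],(250,200))
cv2.imwrite("pics/e5.png",o)
E
```

```text
clock: 17.73
position: [0.5028, 0.3003, 0.0888]
ee_rot: [-0.003, 0.577, 0.817, -0.005]
contact_force: [-12.5, -6.5, 12.6]
width: 0.0114
gripper_force: 62.2
```

View pics/e5.png

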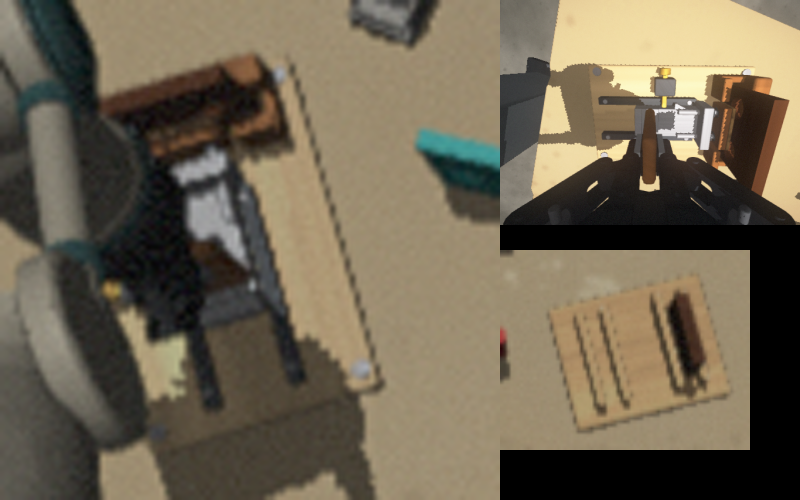

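The picture shows the arm pushed home with its block against the panel, the panel upright against the fence, and the tooth past the pawl. The narrow panel is still in the rack. The measured travel is about 44.5 mm at 14 N, which matches the arm and block springs (about 13.4 N) with the pawl home.

```bash
python3 -c "
from rig import manip;print(manip.sign_off())"
```

```text
the job is handed in; nothing more can be done
None
```

I stood the wide panel in the press slot and let it go, then pushed the arm about 44.5 mm past the pawl and handed the job in while still holding it there; sign-off gave no verdict.

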